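# Offer the sprung gauging tweezers to a stub shaft

## Robot

A 6-joint arm with a two-finger parallel gripper is mounted at the origin on the work surface. World frame = base frame: x ahead of the robot, y to its left, z up, the work surface at z = 0. Lengths are in m, angles in degrees, forces in N, time in s.
With the tool pointing down it reaches from about 0.15 to 0.775 m from the base axis. Payload 6.1 kg.
Tool frame: the origin (TCP) lies midway between the tips of the shut fingers; the grasp point (between the pads) lies 19 mm behind it; z points along the fingers, y is the line along which they close (so a half turn about z gives the same grasp; the last joint's range is limited). The gripper opens to 85 mm and grips with 20 to 120 N. Pads are 22 mm wide; open, the fingers measure 114 mm over their backs; the gripper's body (76 mm by 85 mm) begins 54 mm behind the grasp point. The pads swing forward as they close: fully open they stand 13 mm farther back than shut.
Start: joints at [-73.453, 7.208, -2.269, 80.523, 0, 90], TCP at [0.15, -0.503, 0.231] pointing down, gripper open.
Joint ranges: [-155.77, 155.77], [-54.66, 111.73], [-72.52, 77.12], [-102.08, 115.82], [-83.92, 84.16], [-180, 180]. Speed limits (degrees/s): [136.94, 136.94, 172.46, 180, 180, 180].

## Interface

Orientations are given as [roll, pitch, yaw] about the fixed x, y, z axes, in that order (R = Rz(yaw) Ry(pitch) Rx(roll)).
In Python, from plant import get_obs, get_image, camera_params, finish_job gives the robot as it stands. The module is installed in compiled form; this text tells all that it offers.
- The arm moves only by the tool move_arm, never from a script. Its argument "series" is text: rows parted by semicolons, each of 7 numbers parted by spaces: the opening, from -1 (shut) to 1 (fully open), so that 0 is half open, then the shift along the tool's x, y, z in mm, then the turn, a rotation vector about the tool's x, y, z in degrees. A call has 1 to 20 rows; each row is the pose to reach, as a shift and turn from the pose commanded when the call began, along the tool's axes at that moment; what a row does not reach only later rows make up. A row lasts 1/10 s, in which the tool goes at most 50 mm and 8.59 degrees, less where a joint would pass 70% of its speed; a pose out of reach is approached as far as the arm can. A call with a gripper value outside its range is refused whole. The fingers move at their own pace and stop on an object; "force" is the grip in N (left out, the last holds). Time passes only in rows, so rows that repeat a pose let the fingers close. It gives the time, the measured TCP pose, the force, the opening and the grip force at its end, in the units of the state.
- get_obs(): the state, without advancing time (a new reading comes with each control period).
- get_image(name): name is "scene" or "top" or "wrist"; returns (picture, depth): 420x560x3 uint8, red, green, blue; 420x560 float32, m along the optical axis (not along the pixel's ray), 0 where there is no reading.
- camera_params(name): a dict with "fx", "fy", "cx", "cy" (pixels), "world_from_camera" (4x4, takes a point from camera to world coordinates). Camera axes: x right, y up, looking along -z (the intrinsics and any distortion apply to the point x, -y, -z); pixel columns grow to the right and rows downward; lengths in m; the calibration is good to about 2 mm. A picture is of the moment at which its call begins: read the wrist's pose just before it. camera_params takes no time and is no camera call; for the wrist camera it gives the pose at the moment of the call.
- finish_job(): hands the job in; it is judged then, once.
The state is a dict: "time": time; "joint_pos": joint angles; "joint_velocities": joint speeds; "joint_torque": joint torques, N m; "eef_pos": TCP position; "tool_rot": TCP orientation; "contact_force": force on the tool from outside, world axes, zero at the start; "ft_torque": the same for the moment, N m; "opening": finger opening in m; "gripper_force": force on a finger pad.
Only numpy, scipy, OpenCV 4.12 (cv2) and the standard library are available. Lean on these libraries where they do the work, as an engineer would, in place of code of your own. Each camera call takes 0.05 s, during which the arm holds its last target. There are 200 camera calls.

## Task

Take the big sprung gauging tweezers (the pair with the graduated blade) out of the tool tray, squeeze them until the leg meets the long line on the blade, a gap of 24 mm between the jaws, and hold them level with the jaws either side of the upper half of the black flanged shaft, clear of it on both sides. Do not knock or shift the flanged shaft on the way. Finish while still holding: keep the tweezers in the gripper, steady at the line and round the shaft, and do not let go or put them down.

Things in the scene. Friction and masses are not known exactly. Their poses are not given: they have to be found in the camera images.
- tweezers: Sprung steel gauging tweezers, 178 mm long, 18 mm high, lying flat in the tray, legs opening sideways; larger than the plain tweezers and crossed by a graduated blade. Origin on the underside, midway between the finger plates; x along the middle line (as open) to the jaws (82 mm ahead; bow 90 mm behind), y to the left leg, z up. 0.12 kg. Springs push out with 3.5 N open, 9 N at the long line.
- tweezers_grip (a point): Midway between the finger plates (dark ribbed pads 44 mm long, 22 mm high, outside the legs), 11 mm above the underside: squeeze across the legs here. Width over the plates: 48 mm open, 43.4 at joint 0.05, 38.8 at 0.10, 36.4 at the long line, 29.7 at 0.20. Squeezed evenly, the legs close evenly about the gripper's middle and the jaws stay centred, 83 mm ahead.
- jaw_left (a point): Middle of the inner face of the left jaw (13 mm long, 14 mm high, 3 mm thick), 82 mm ahead of the grip, 9 mm above the underside. The gap is the distance from jaw_left to jaw_right.
- jaw_right (a point): Middle of the inner face of the right jaw, opposite jaw_left.
- tweezers_leg (a joint): Closing angle in rad: 0 open (gap 46 mm), 0.127 at the long line (gap 24 mm), 0.24 at the stop (gap 4 mm); the gap falls 1.73 mm per 0.01. The blade, an aluminium strip fixed to the left leg 42 mm ahead of the grip, passes through the right leg; dark lines every 4 mm of gap, the 24 mm one thick and longer, reached when it meets the inner face of the right leg.
- flange: Black flanged shaft standing loose on the bench: flange 80 mm across, 12 mm thick; upright shaft 14 mm across (collar 24 mm across on its lowest 4 mm), top 100 mm above the bench. Origin at the centre of the underside, z up the shaft. About 0.45 kg. Beside it a low black bush (36 mm high) and a black open box (42 mm), beyond it a flat dial caliper: not handled.
- shaft (a point): On the shaft's axis in the middle of its upper half, 78 mm above the bench (the upper half is 56 to 100 mm above the bench).
- tray: Grey open tray fixed on the bench, 250 mm (x) by 330 mm (y), 22 mm high, floor 3 mm; origin at the centre of its underside. The gauging tweezers lie near its middle; small plain tweezers, V-block, spanner and brush along its two y sides, about 80 mm or more from the middle line.
Things that resemble listed ones, but are neither listed nor needed, are in the scene too. Leave any blue or yellow look-alike of the tweezers alone.

How it is judged (in metres and radians):
On the way:
1. the tweezers are lifted out of the tray in the gripper (height (world z) of tweezers_grip above 0.055 m and contact force between the fingers and tweezers above 1 N), for 0.2 s.
At the end, for the whole second after the job is handed in: Held in the gripper, clear of the shaft: jaw gap 24 mm +-2.5 mm, each jaw face within 17 mm of the shaft's axis and 56 to 100 mm above the bench, tweezers level within 0.2 rad and still; the flanged shaft untouched, upright, within 10 mm of where it stood (distance between jaw_left and jaw_right between 0.0215 and 0.0265 m and horizontal distance between each of jaw_left, jaw_right and shaft below 0.017 m and height (world z) of jaw_left between 0.056 and 0.1 m and height (world z) of jaw_right between 0.056 and 0.1 m and angle between tweezers's own z axis and vertical below 0.2 rad and contact force between each of tweezers, the arm and flange below 0.2 N and contact force between the fingers and tweezers above 2 N and linear speed of tweezers below 0.02 m/s and velocity of joint tweezers_leg between -0.05 and 0.05 rad/s and angle between flange's own z axis and vertical below 0.05 rad and distance of flange from where it was at the start of the episode below 0.01 m); the arm keeps its last pose, push and grip.
It fails at once if the flanged shaft is shifted by more than 10 mm or tipped by more than 0.15 rad (distance of flange from where it was at the start of the episode above 0.01 m or angle between flange's own z axis and vertical above 0.15 rad).
It also fails if it takes over 42 s, if anything falls off the work surface, if the arm or the gripper's body presses on something with over 40 N, if the wrist force passes 120 N, or if a joint passes its speed limit or range.

## Working session

There is one attempt and no reset: what is moved stays moved. The work goes in short steps, Python scripts to look and compute and a tool call to move; the robot and the scene stay as the last step left them, time stands still between calls to the robot, and variables do not carry over. Pictures are saved under pics/ and viewed, at most 11 in all, crops included, and the job is handed in when it is done.

Besides the shell and the picture viewer there is one more tool, called after "Call:" as a command line: name --argument value ..., lists and objects as JSON in quotes. move_arm: Moves the arm, as the interface text tells. Its arguments: {"type":"object","properties":{"series":{"type":"string"},"force":{"type":"number"}},"required":["series"]}

```bash
mkdir -p pics; cat > h.py <<'E'
import numpy as np, cv2
from plant import get_obs, get_image, camera_params
def cloud(d,p):
    h,w=d.shape; v,u=np.mgrid[0:h,0:w]
    P=np.stack([(u-p['cx'])/p['fx']*d, -(v-p['cy'])/p['fy']*d, -d, np.ones_like(d)],-1)
    return (P@np.array(p['world_from_camera']).T)[...,:3]
def grab(n):
    p=camera_params(n); im,d=get_image(n); return im,d,p,cloud(d,p)
def save(n,im): cv2.imwrite('pics/'+n,cv2.cvtColor(im,cv2.COLOR_RGB2BGR))
E
python3 - <<'E'
from h import *
for n in('top','scene'):
    im,d,p,C=grab(n); save(n+'0.png',im); np.savez(n+'0.npz',im=im,d=d,C=C)
    print(n,{k:(np.round(v,3).tolist()) for k,v in p.items() if not isinstance(v,str)})
print(get_obs())
E
```

```text
top {'fx': 507.062, 'fy': 507.062, 'cx': 287.67, 'cy': 210.532, 'world_from_camera': [[0.022, 0.999, -0.038, 0.429], [-1.0, 0.022, 0.001, -0.035], [0.002, 0.038, 0.999, 1.3], [0.0, 0.0, 0.0, 1.0]]}
scene {'fx': 434.916, 'fy': 434.916, 'cx': 278.754, 'cy': 205.62, 'world_from_camera': [[0.122, -0.736, 0.666, 1.168], [0.993, 0.087, -0.085, -0.087], [0.004, 0.672, 0.741, 0.821], [0.0, 0.0, 0.0, 1.0]]}
{'time': 0.1, 'joint_pos': array([-7.34539665e+01,  7.23951701e+00, -2.31993887e+00,  8.05243428e+01,
        1.47305670e-04,  9.00008172e+01]), 'joint_velocities': array([ 0.10393219, -0.09609132,  0.23987695,  0.00656973, -0.02265414,
        0.04837286]), 'joint_torque': array([ 1.35636677e-03, -4.36908710e+01,  3.53602159e+01,  1.36815247e-02,
        1.44813584e-04,  1.85464764e-06]), 'eef_pos': array([ 0.14940909, -0.50290986,  0.23059618]), 'tool_rot': array([-1.79916201e+02, -1.46110252e-04,  1.65452160e+01]), 'contact_force': array([-0.15647297, -0.07765644,  0.09976346]), 'ft_torque': array([-0.0058677 , -0.00531663,  0.03436141]), 'gripper_force': 0.0, 'opening': 0.08557712732815544}
```

View pics/top0.png

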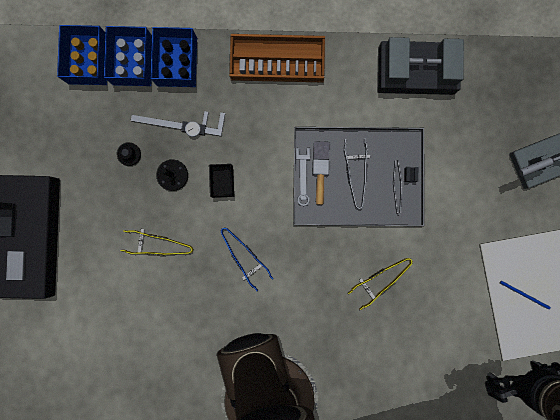

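View pics/scene0.png

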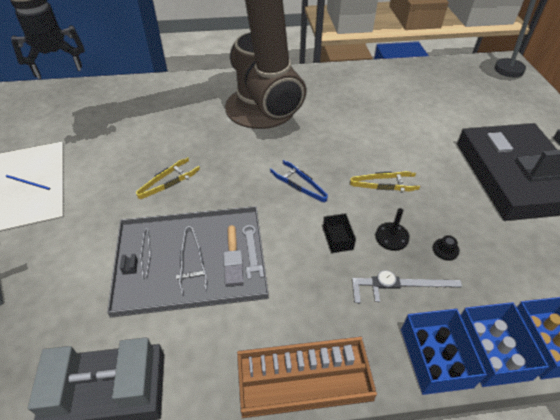

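Candidates for the gauging tweezers (top view) are the steel pair with blade in the tray (357,172), the small plain steel pair (398,187), yellow pairs (157,242) and (382,283), and a blue pair (247,258). I choose the tray pair at (357,172): it is steel and its blade is at (357,157). The flanged shaft is at (172,175), and the bush at (128,153) is the look-alike.

```bash
python3 - <<'E'
from h import *
D=np.load('top0.npz'); im,d,C=D['im'],D['d'],D['C']
save('crop0.png',cv2.resize(im[120:235,285:435],None,fx=5,fy=5,interpolation=cv2.INTER_CUBIC))
print('bench z',np.median(C[240:260,300:330,2]),'tray floor',np.median(C[170:200,332:342,2]))
p=camera_params('top'); W=np.array(p['world_from_camera'])
def ray(u,v,z):
    r=W[:3,:3]@np.array([(u-p['cx'])/p['fx'],-(v-p['cy'])/p['fy'],-1]); o=W[:3,3]; return o+r*(z-o[2])/r[2]
# tweezers bright mask
g=cv2.cvtColor(im,cv2.COLOR_RGB2GRAY).astype(int)
s=slice(132,214); t=slice(338,376)
fl=np.median(g[s,t]); print('floor grey',fl)
for v in range(134,214,4): 
    u=np.where(abs(g[v,338:376]-fl)>30)[0]+338
    print(v,[(int(a),int(g[v,a])) for a in u])
# flange
for n in('top','scene'):
    D=np.load(n+'0.npz'); C=D['C']
    m=(abs(C[...,0]-.47)<.09)&(abs(C[...,1]-.25)<.09)&(D['d']>0)
    for lo,hi in((.006,.02),(.03,.06),(.05,.09),(.09,.115)):
        q=C[m&(C[...,2]>lo)&(C[...,2]<hi)]
        if len(q): print(n,lo,len(q),q.mean(0).round(4),q.min(0).round(4),q.max(0).round(4))
for e in [(172,175)]: print(ray(*e,.012))
E
```

```text
bench z -0.00013880546759947876 tray floor 0.0022424530810595256
floor grey 97.0
134 []
138 []
142 [(344, 57), (345, 128)]
146 [(344, 55), (345, 139), (364, 51), (365, 14), (366, 176)]
150 [(343, 64), (365, 58)]
154 [(344, 37), (345, 136), (365, 6), (366, 155)]
158 [(345, 35), (347, 134), (348, 175), (349, 156), (350, 150), (351, 142), (352, 151), (357, 65), (358, 0), (359, 35), (360, 38), (361, 21), (362, 37), (363, 50), (364, 34), (365, 48), (367, 57), (368, 33)]
162 [(346, 29), (347, 174), (364, 46), (365, 167)]
166 [(346, 45), (347, 57), (364, 25), (365, 161), (366, 65), (367, 51)]
170 [(346, 58), (347, 31), (364, 28), (365, 160), (366, 58)]
174 [(347, 26), (348, 12), (364, 26), (365, 164), (366, 58)]
178 [(348, 11), (349, 44), (364, 23), (365, 166), (366, 54)]
182 [(348, 32), (349, 0), (350, 164), (364, 21), (365, 157)]
186 [(350, 28), (351, 161), (363, 50)]
190 [(351, 27), (352, 150), (363, 14), (364, 154)]
194 [(351, 58), (352, 4), (353, 158), (362, 62)]
198 [(353, 9), (354, 155), (362, 29), (363, 155)]
202 [(353, 50), (354, 0), (355, 148), (361, 64), (362, 60), (363, 135)]
206 [(355, 12), (356, 175), (357, 65), (361, 63)]
210 [(358, 56), (359, 49), (360, 44)]
top 0.006 497 [0.5039 0.2679 0.0121] [0.3802 0.1614 0.006 ] [0.5598 0.3395 0.02  ]
top 0.03 17 [0.5551 0.218  0.0439] [0.5434 0.1603 0.0301] [0.5599 0.2646 0.0584]
top 0.05 13 [0.5577 0.2586 0.0687] [0.5563 0.2546 0.0543] [0.5597 0.2646 0.0899]
top 0.09 9 [0.5585 0.2607 0.0988] [0.5565 0.2564 0.096 ] [0.5599 0.266  0.1047]
scene 0.006 471 [0.4689 0.2674 0.0132] [0.3817 0.1699 0.006 ] [0.5599 0.3389 0.02  ]
scene 0.03 2 [0.5561 0.2081 0.0483] [0.5532 0.1603 0.0409] [0.5589 0.2559 0.0557]
scene 0.05 1 [0.5589 0.2559 0.0557] [0.5589 0.2559 0.0557] [0.5589 0.2559 0.0557]
scene 0.09 3 [0.5594 0.2619 0.1004] [0.5592 0.2581 0.1001] [0.5598 0.2648 0.1007]
[0.5617989  0.25952257 0.012     ]
```

View pics/crop0.png

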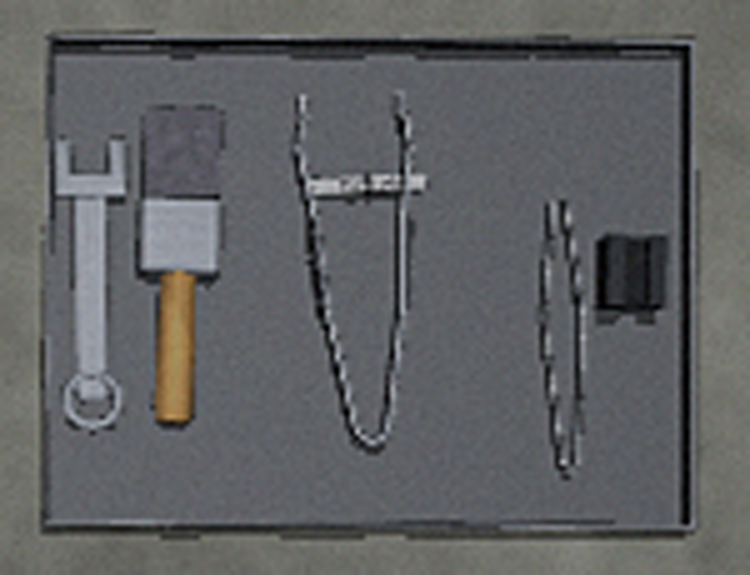

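The crop confirms the pair: blade at crop (365,186), jaws up at (302,97) and (401,95), bow at (372,442). The dark V-block and the small pair lie well to the right, the brush to the left.

```bash
cat >> h.py <<'E'
from scipy.spatial.transform import Rotation as Ro
def ray(p,u,v,z):
    W=np.array(p['world_from_camera']); r=W[:3,:3]@np.array([(u-p['cx'])/p['fx'],-(v-p['cy'])/p['fy'],-1]); o=W[:3,3]; return o+r*(z-o[2])/r[2]
def move(xyz,yaw,o=None):
    o=o or get_obs(); R=Ro.from_euler('xyz',o['tool_rot'],degrees=True); T=Ro.from_euler('xyz',[180,0,yaw],degrees=True)
    return (R.inv().apply(np.array(xyz)-o['eef_pos'])*1000).round(1),(R.inv()*T).as_rotvec(degrees=True).round(2)
E
python3 - <<'E'
from h import *
p=camera_params('top')
j=(ray(p,345.4,139.4,.014)+ray(p,365.2,139,.014))/2; b=ray(p,359.4,208.4,.014)
f=j-b; yaw=np.degrees(np.arctan2(f[1],f[0])); print(j,b,np.linalg.norm(f),yaw)
g=b+f/np.linalg.norm(f)*.09; print('grip',g)
for n in('top','scene'):
    D=np.load(n+'0.npz'); C=D['C']
    m=(abs(C[...,0]-.56)<.06)&(abs(C[...,1]-.26)<.06)&(D['d']>0)
    for lo,hi in((.008,.02),(.03,.09),(.095,.115)):
        q=C[m&(C[...,2]>lo)&(C[...,2]<hi)]
        if len(q): print(n,lo,len(q),q.mean(0).round(4),q.min(0).round(4),q.max(0).round(4))
print(move([g[0]-.02,g[1],.23],yaw))
E
```

```text
[ 0.66354634 -0.20557952  0.014     ] [ 0.487039   -0.21895272  0.014     ] 0.17701322060212954 4.33277410534884
grip [ 0.57678179 -0.2121533   0.014     ]
top 0.008 639 [0.5613 0.2591 0.012 ] [0.5235 0.2214 0.008 ] [0.6032 0.3008 0.0186]
top 0.03 36 [0.5608 0.2567 0.0608] [0.5563 0.2537 0.0301] [0.5678 0.2646 0.0899]
top 0.095 28 [0.563  0.2606 0.0992] [0.5565 0.2544 0.0952] [0.5692 0.2667 0.1047]
scene 0.008 656 [0.5693 0.2582 0.0132] [0.524  0.2208 0.008 ] [0.6064 0.2997 0.02  ]
scene 0.03 108 [0.5688 0.258  0.0611] [0.5589 0.2524 0.03  ] [0.5735 0.2665 0.0897]
scene 0.095 32 [0.5665 0.2593 0.1003] [0.5592 0.2532 0.0951] [0.5721 0.2673 0.1043]
(array([ 473.3, -162.7,    0.8]), array([-8.000e-02,  1.000e-02,  1.221e+01]))
```

Call:
move_arm --series "1 473 -163 0 0 0 12.2;1 473 -163 0 0 0 12.2;1 473 -163 0 0 0 12.2;1 473 -163 0 0 0 12.2;1 473 -163 0 0 0 12.2;1 473 -163 0 0 0 12.2;1 473 -163 0 0 0 12.2;1 473 -163 0 0 0 12.2;1 473 -163 0 0 0 12.2;1 473 -163 0 0 0 12.2;1 473 -163 0 0 0 12.2;1 473 -163 0 0 0 12.2;1 473 -163 0 0 0 12.2;1 473 -163 0 0 0 12.2" --force 40

```text
time: 1.5
eef_pos: [0.5554, -0.2132, 0.2315]
tool_rot: [180.0, 0.0, 4.2]
contact_force: [0.1, -0.5, -0.8]
opening: 0.0853
gripper_force: 0.0
```

```bash
python3 - <<'E'
from h import *
o=get_obs(); print(o['eef_pos'],o['tool_rot'],o['time'],o['opening'])
im,d,p,C=grab('wrist'); save('w1.png',im); np.savez('w1.npz',im=im,d=d,C=C,p=p); print(np.array(p['world_from_camera']).round(3))
E
```

```text
[ 0.55544313 -0.21322202  0.23149515] [1.79993097e+02 1.02716340e-02 4.24968067e+00] 1.5 0.08528620118491055
[[ 0.073  0.947  0.314  0.637]
 [-0.997  0.07   0.022 -0.208]
 [-0.001 -0.314  0.949  0.374]
 [ 0.     0.     0.     1.   ]]
```

View pics/w1.png

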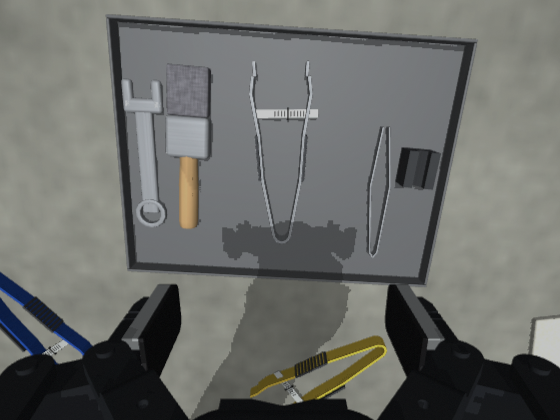

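The wrist view shows the gauging tweezers with blade at (288,114), bow at (282,240) and jaw tips at (254,65) and (308,65). The clear length is between rows 130 and 230. I'll refine with edge points and check for the plates.

```bash
python3 - <<'E'
from h import *
Z=np.load('w1.npz',allow_pickle=True); im,d,C=Z['im'],Z['d'],Z['C']; p=Z['p'].item()
save('w1c.png',cv2.resize(im[50:250,230:340],None,fx=5,fy=2.9,interpolation=cv2.INTER_CUBIC))
m=(C[...,2]>.012)&(C[...,2]<.03); m[:, :235]=0; m[:,335:]=0; m[:50]=0; m[250:]=0
q=C[m]; print(len(q),np.percentile(q[:,2],[5,50,95]))
yaw=np.radians(4.25); c,s=np.cos(yaw),np.sin(yaw); L=(q-[.577,-.212,0])@np.array([[c,-s,0],[s,c,0],[0,0,1]])
for a in range(-100,96,10):
    k=L[(L[:,0]>=a/1e3)&(L[:,0]<(a+10)/1e3)]
    l,r=k[k[:,1]>0],k[k[:,1]<=0]
    if len(l) and len(r): print(a,len(k),(np.array([np.median(l[:,1]),np.median(r[:,1]),l[:,1].max(),r[:,1].min()])*1e3).round(1), 'zmax',k[:,2].max().round(4))
print(L[:,0].min(),L[:,0].max())
E
```

```text
2141 [0.01377194 0.02059495 0.0252048 ]
-90 89 [ 4.5 -3.5  9.8 -7.2] zmax 0.0225
-80 67 [ 9.7 -7.2 11.8 -9.3] zmax 0.0229
-70 65 [ 11.7  -9.3  13.8 -11.4] zmax 0.0226
-60 67 [ 13.6 -11.2  15.7 -13.3] zmax 0.0233
-50 70 [ 15.1 -13.2  17.6 -15.2] zmax 0.0231
-40 72 [ 17.  -14.3  19.5 -17.2] zmax 0.0229
-30 71 [ 19.2 -16.1  21.2 -18.1] zmax 0.0231
-20 112 [ 21.1 -18.9  24.  -22. ] zmax 0.0268
-10 113 [ 22.  -19.7  24.9 -22.6] zmax 0.0262
0 127 [ 22.7 -20.4  25.5 -23.4] zmax 0.027
10 124 [ 23.4 -20.8  26.3 -23.3] zmax 0.0269
20 108 [ 23.4 -21.2  26.3 -24.1] zmax 0.027
30 80 [ 24.9 -22.   26.8 -24. ] zmax 0.0229
40 602 [ 14.5 -17.4  28.5 -34. ] zmax 0.0234
50 91 [ 28.1 -24.6  30.1 -27.4] zmax 0.0227
60 94 [ 28.8 -26.1  30.9 -28.1] zmax 0.023
70 85 [ 27.6 -25.   29.6 -27. ] zmax 0.0227
80 89 [ 25.7 -23.   27.5 -24.9] zmax 0.0208
90 15 [ 26.4 -23.4  27.4 -24.8] zmax 0.0204
-0.08752010471460431 0.09145778298075094
```

View pics/w1c.png

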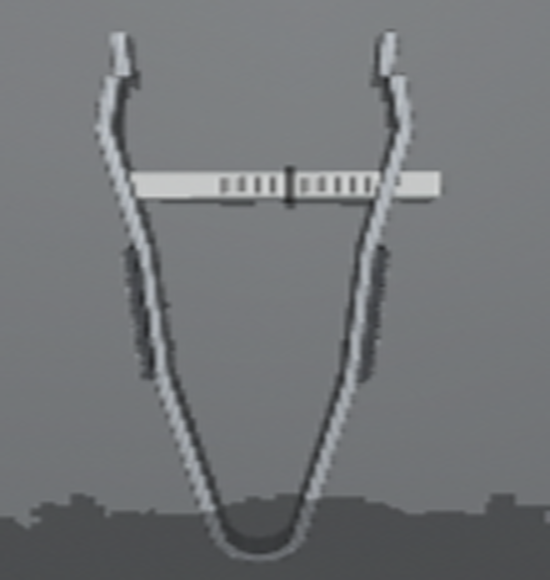

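The plates are dark strips outside both legs (crop rows 250–375). The long line is at crop (290,187). Refined grip point is (0.5796, -0.2106), yaw 4.25°. I'll go down part-way first.

Call:
move_arm --series "0.5 24 -1 50 0 0 0;0.5 24 -1 100 0 0 0;0.5 24 -1 150 0 0 0;0.5 24 -1 170 0 0 0;0.5 24 -1 170 0 0 0;0.5 24 -1 170 0 0 0;0.5 24 -1 170 0 0 0" --force 30

```text
time: 2.25
eef_pos: [0.5815, -0.2105, 0.064]
tool_rot: [179.9, -0.2, 4.3]
contact_force: [0.6, 0.0, -0.0]
opening: 0.0642
gripper_force: 0.0
```

```bash
python3 - <<'E'
from h import *
print(get_obs()['time'],get_obs()['joint_velocities'].round(2),move([.5796,-.2106,.0035],4.25),get_obs()['opening'])
E
```

```text
2.25 [ 0.24 -0.26  0.36 -0.2   0.1   0.05] (array([-2.2, -0.1, 60.5]), array([ 0.1 , -0.21,  0.05])) 0.06416537755151606
```

Call:
move_arm --series "0.5 -2 0 25 0 0 0;0.5 -2 0 45 0 0 0;0.5 -2 0 55 0 0 0;0.5 -2 0 60 0 0 0;0.5 -2 0 60 0 0 0;0.5 -2 0 60 0 0 0;0.5 -2 0 60 0 0 0"

```text
time: 2.95
eef_pos: [0.5791, -0.2099, 0.0024]
tool_rot: [180.0, -0.1, 4.4]
contact_force: [0.4, -0.8, 0.5]
opening: 0.064
gripper_force: 0.0
```

```bash
python3 - <<'E'
from h import *
print(get_obs()['contact_force'],move([.5796,-.2106,.0035],4.25),get_obs()['eef_pos'])
im,d,p,C=grab('wrist'); save('w2.png',im)
E
```

```text
[ 0.43340818 -0.77792748  0.48508006] (array([ 0.4,  0.8, -1.1]), array([ 0.04, -0.09,  0.1 ])) [ 0.57914923 -0.20987905  0.00243864]
```

View pics/w2.png

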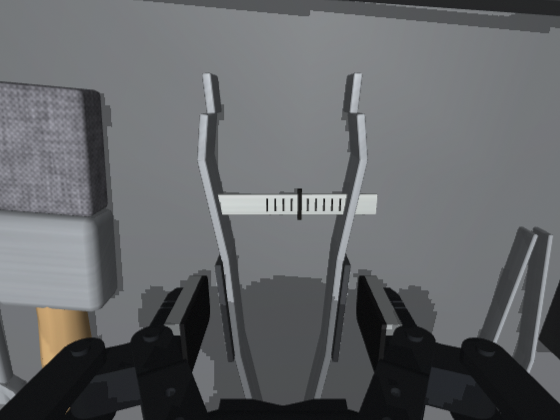

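The fingers straddle the plates symmetrically: pads at (195,320) and (372,320), plates at columns 222 and 343. Closing now to the long-line width.

Call:
move_arm --series "0.2 0 1 -2 0 0 0;0.2 0 1 -2 0 0 0;0.05 0 1 -2 0 0 0;0 0 1 -2 0 0 0;-0.05 0 1 -2 0 0 0;-0.1 0 1 -2 0 0 0;-0.14 0 1 -2 0 0 0;-0.14 0 1 -2 0 0 0;-0.14 0 1 -2 0 0 0;-0.14 0 1 -2 0 0 0"

```text
time: 4.0
eef_pos: [0.5796, -0.211, 0.005]
tool_rot: [179.9, -0.2, 4.3]
contact_force: [-0.6, 0.7, 8.1]
opening: 0.0368
gripper_force: 10.3
```

```bash
python3 - <<'E'
from h import *
im,d,p,C=grab('wrist'); save('w3.png',im); np.savez('w3.npz',im=im,d=d,C=C,p=p); print(get_obs()['contact_force'],get_obs()['opening'])
E
```

```text
[-0.6621607   0.70086302  8.23762733] 0.03699127965656547
```

View pics/w3.png

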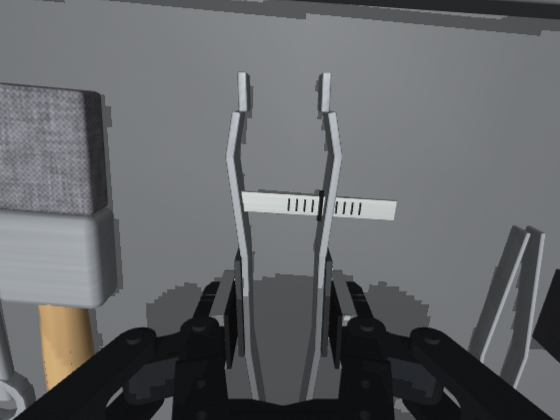

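At the line nearly: thick line at (321,205), inner face of the right leg about (329,205). Lifting.

Call:
move_arm --series "-0.14 0 0 -5 0 0 0;-0.14 0 0 -15 0 0 0;-0.14 0 0 -30 0 0 0;-0.14 0 0 -50 0 0 0;-0.14 0 0 -75 0 0 0;-0.14 0 0 -100 0 0 0;-0.14 0 0 -125 0 0 0;-0.14 0 0 -140 0 0 0;-0.14 0 0 -140 0 0 0;-0.14 0 0 -140 0 0 0;-0.14 0 0 -140 0 0 0;-0.14 0 0 -140 0 0 0"

```text
time: 5.25
eef_pos: [0.5778, -0.2104, 0.1419]
tool_rot: [-179.9, 0.1, 4.3]
contact_force: [0.2, 0.3, -0.2]
opening: 0.0366
gripper_force: 8.0
```

```bash
cat > tw.py <<'E'
from h import *
def look(name):
    o=get_obs(); im,d,p,C=grab('wrist'); save(name+'.png',im); np.savez(name+'.npz',im=im,d=d,C=C,p=p)
    R=Ro.from_euler('xyz',o['tool_rot'],degrees=True)
    L=R.inv().apply(C.reshape(-1,3)-o['eef_pos']).reshape(C.shape)*1e3   # tool frame mm
    m=(L[...,0]>25)&(L[...,0]<110)&(abs(L[...,1])<45)&(L[...,2]>-40)&(L[...,2]<15)&(d>0)
    print(o['time'],'eef',o['eef_pos'].round(4),o['tool_rot'].round(2),'open',o['opening'].round(4),'F',o['gripper_force'])
    for a in range(25,105,5):
        k=L[m&(L[...,0]>=a)&(L[...,0]<a+5)]
        for s in(-1,1):
            q=k[k[:,1]*s>0]
            if len(q)>3:
                t=q[q[:,2]<np.percentile(q[:,2],10)+1.5]   # top edge
                print(a,s,len(q),'y',t[:,1].min().round(1),t[:,1].max().round(1),'ztop',np.median(t[:,2]).round(1),end=' | ')
        print()
    m2=m&(L[...,0]>36)&(L[...,0]<52); print('blade',np.median(L[m2],0))
    print('front',L[m][:,0].max())
    return im,L,m
E
python3 - <<'E'
from tw import *
look('w4')
E
```

```text
Traceback (most recent call last):
  File "tw.py", line 7, in look
    print(o['time'],'eef',o['eef_pos'].round(4),o['tool_rot'].round(2),'open',o['opening'].round(4),'F',o['gripper_force'])
                                                                              ^^^^^^^^^^^^^^^^^^
AttributeError: 'float' object has no attribute 'round'
```

View pics/w4.png

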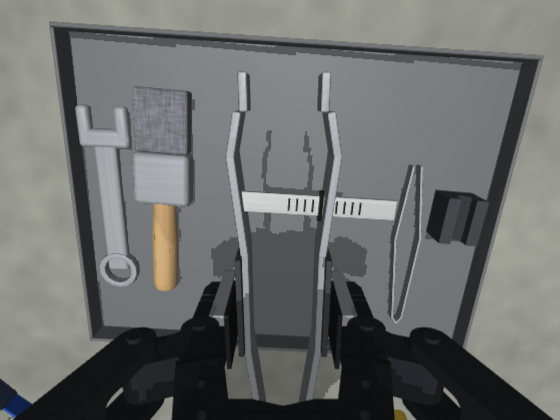

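Held clear of the tray, legs even. Thick line at (321,205), leg inner face about (327,205): slightly wide still. Measuring the gap from depth.

```bash
sed -i "s/o\['opening'\].round(4)/o['opening']/" tw.py; python3 - <<'E'
from tw import *
im,L,m=look('w5')
g=cv2.cvtColor(im,cv2.COLOR_RGB2GRAY).astype(int)
print(g[205,282:345].tolist()); print(g[85,232:260].tolist(),g[85,312:340].tolist())
print(L[205,321],L[205,333],L[85,245],L[85,325])
E
```

```text
5.3 eef [ 0.5779 -0.2104  0.1421] [-1.7995e+02  1.1000e-01  4.3500e+00] open 0.036656308142516414 F 8.026398718357086
25 -1 161 y -15.9 -12.8 ztop -16.4 | 25 1 162 y 15.1 18.5 ztop -16.2 | 
30 -1 169 y -16.5 -13.2 ztop -16.4 | 30 1 161 y 15.7 19.1 ztop -16.2 | 
35 -1 233 y -17.1 -13.6 ztop -16.2 | 35 1 887 y 16.2 19.6 ztop -16.1 | 
40 -1 593 y -17.6 -14.1 ztop -16.3 | 40 1 1393 y 0.1 44.9 ztop -10.2 | 
45 -1 396 y -18.0 -14.6 ztop -16.3 | 45 1 359 y 17.2 20.8 ztop -16.1 | 
50 -1 190 y -18.5 -15.1 ztop -16.2 | 50 1 193 y 17.6 21.2 ztop -16.2 | 
55 -1 199 y -19.1 -15.5 ztop -16.2 | 55 1 208 y 18.2 21.7 ztop -16.3 | 
60 -1 189 y -18.9 -15.6 ztop -16.4 | 60 1 191 y 18.4 22.0 ztop -16.0 | 
65 -1 188 y -18.4 -14.7 ztop -16.2 | 65 1 193 y 17.6 21.1 ztop -16.1 | 
70 -1 191 y -17.4 -13.8 ztop -16.3 | 70 1 198 y 16.6 20.4 ztop -16.3 | 
75 -1 188 y -16.5 -11.4 ztop -16.1 | 75 1 194 y 14.0 19.3 ztop -16.2 | 
80 -1 176 y -14.1 -11.2 ztop -14.4 | 80 1 184 y 14.2 17.1 ztop -14.3 | 
85 -1 180 y -13.9 -11.0 ztop -14.3 | 85 1 178 y 14.1 17.2 ztop -14.2 | 



blade [42.26629222 13.33727391 -9.92692637]
front 89.86518790846648
[205, 205, 205, 205, 205, 181, 79, 68, 191, 204, 205, 205, 205, 182, 80, 68, 192, 205, 205, 205, 206, 168, 73, 68, 191, 204, 204, 205, 205, 168, 73, 68, 190, 205, 204, 204, 144, 60, 29, 28, 42, 112, 75, 62, 101, 151, 176, 178, 176, 173, 175, 159, 159, 158, 71, 96, 188, 200, 200, 199, 200, 142, 58]
[133, 133, 132, 132, 132, 133, 140, 170, 181, 186, 192, 197, 197, 163, 98, 61, 57, 57, 125, 133, 133, 133, 134, 134, 133, 133, 133, 134] [135, 135, 135, 134, 135, 134, 79, 61, 61, 64, 141, 185, 189, 189, 189, 189, 187, 157, 118, 131, 133, 134, 133, 134, 134, 133, 134, 133]
[41.60509504 16.07154528 -9.35973205] [ 43.51375116  19.8070347  -15.78122315] [ 85.38101955 -11.55881336 -13.88022789] [ 85.31945519  15.43361635 -14.90966015]
```

The gap reads about 25.2 mm, level (leg tops within 0.2 mm), jaw centre 7 mm above the TCP and 83 mm ahead. I'll squeeze slightly more and carry them high over the shaft (0.564, 0.260).

Call:
move_arm --series "-0.16 0 -5 -23 0 0 0;-0.16 -2 -15 -23 0 0 0;-0.16 -4 -30 -23 0 0 0;-0.16 -7 -55 -23 0 0 0;-0.16 -11 -85 -23 0 0 0;-0.16 -15 -118 -23 0 0 0;-0.16 -20 -152 -23 0 0 0;-0.16 -24 -186 -23 0 0 0;-0.16 -29 -220 -23 0 0 0;-0.16 -33 -254 -23 0 0 0;-0.16 -38 -288 -23 0 0 0;-0.16 -42 -322 -23 0 0 0;-0.16 -46 -356 -23 0 0 0;-0.16 -51 -390 -23 0 0 0;-0.16 -54 -418 -23 0 0 0;-0.16 -57 -440 -23 0 0 0;-0.16 -59 -456 -23 0 0 0;-0.16 -61 -466 -23 0 0 0;-0.16 -61 -470 -23 0 0 0;-0.16 -61 -470 -23 0 0 0"

```text
time: 7.35
eef_pos: [0.5075, 0.0868, 0.1664]
tool_rot: [-177.8, 0.1, 8.5]
contact_force: [0.3, 0.1, -1.8]
opening: 0.036
gripper_force: 8.7
```

Call:
move_arm --series "-0.16 0 0 0 0 0 0;-0.16 0 0 0 0 0 0;-0.16 0 0 0 0 0 0"

```text
time: 7.65
eef_pos: [0.5075, 0.087, 0.1663]
tool_rot: [-177.8, 0.1, 8.5]
contact_force: [-0.6, -0.1, -0.6]
opening: 0.0361
gripper_force: 8.7
```

```bash
cat > sh.py <<'E'
from tw import *
def shaft(name):
    im,L,m=look(name); C=np.load(name+'.npz')['C']
    k=(C[...,2]>.096)&(C[...,2]<.104)&(abs(C[...,0]-.564)<.02)&(abs(C[...,1]-.26)<.02)
    print('top pts',k.sum()); 
    if k.sum():
        q=L[k]; print('shaft top tool mean',q.mean(0).round(1),'min',q.min(0).round(1),'max',q.max(0).round(1),'world',C[k].mean(0).round(4))
E
python3 - <<'E'
from sh import *
shaft('w6')
E
```

```text
7.65 eef [0.5075 0.087  0.1663] [-1.7776e+02  8.0000e-02  8.5000e+00] open 0.036117903908813906 F 8.715087175369263
25 -1 157 y -15.2 -12.2 ztop -16.2 | 25 1 159 y 14.7 17.8 ztop -16.1 | 
30 -1 168 y -15.8 -12.6 ztop -16.2 | 30 1 164 y 15.0 18.3 ztop -16.2 | 
35 -1 241 y -16.4 -13.1 ztop -16.2 | 35 1 930 y 15.7 18.9 ztop -16.2 | 
40 -1 568 y -17.0 -13.6 ztop -16.2 | 40 1 1352 y 0.1 44.9 ztop -10.3 | 
45 -1 372 y -17.4 -14.1 ztop -16.2 | 45 1 327 y 16.7 20.0 ztop -16.1 | 
50 -1 189 y -17.9 -14.6 ztop -16.3 | 50 1 189 y 17.2 20.4 ztop -16.3 | 
55 -1 199 y -18.3 -14.9 ztop -16.3 | 55 1 198 y 17.8 21.0 ztop -16.1 | 
60 -1 177 y -18.2 -14.8 ztop -16.4 | 60 1 191 y 17.7 21.3 ztop -16.2 | 
65 -1 190 y -17.7 -13.9 ztop -16.4 | 65 1 191 y 16.9 20.7 ztop -16.2 | 
70 -1 193 y -16.7 -12.8 ztop -16.2 | 70 1 196 y 15.7 19.3 ztop -16.3 | 
75 -1 180 y -15.5 -10.6 ztop -16.1 | 75 1 187 y 13.3 18.5 ztop -16.1 | 
80 -1 180 y -13.4 -10.4 ztop -14.4 | 80 1 189 y 13.3 16.4 ztop -14.4 | 
85 -1 169 y -13.2 -10.4 ztop -14.5 | 85 1 161 y 13.4 16.2 ztop -14.3 | 



blade [42.12423419 13.27745603 -9.93879524]
front 89.83491864225698
top pts 341
shaft top tool mean [  82.8 -156.7   72.9] min [  76.7 -161.5   70.3] max [  89.8 -152.6   76.3] world [0.5657 0.2569 0.0995]
```

View pics/w6.png

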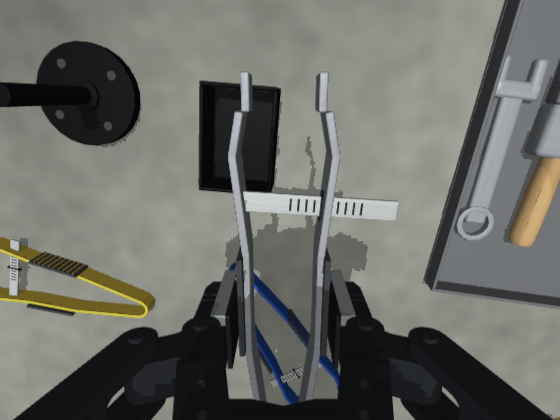

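The gap now reads 23.75 mm at the line. The arm stopped short (y=0.087) and slightly turned; the shaft is at the upper left, (75,95). Checking joints before going on.

```bash
python3 - <<'E'
from h import *
o=get_obs(); print(o['joint_pos'].round(1),o['eef_pos'])
S=np.array([.565,.259]); 
for yaw in (4.3,8.5,20):
    a=np.radians(yaw); t=S-.083*np.array([np.cos(a),np.sin(a)]); print(yaw,t,move([*t,.165],yaw))
E
```

```text
[  8.4   6.6 -11.1  72.4   2.2 179.9] [0.50748094 0.0870346  0.16633894]
4.3 [0.48223363 0.25277677] (array([  -0.5, -167.5,    7.9]), array([-2.23,  0.16,  4.2 ]))
8.5 [0.48291168 0.24673182] (array([  -0.7, -161.4,    7.7]), array([-2.24,  0.08,  0.  ]))
20 [0.48700551 0.23061233] (array([   1. , -144.9,    7. ]), array([ -2.24,  -0.15, -11.5 ]))
```

Joint 6 hit its 180° limit (yaw must stay above the base angle). I'll use a yaw of 40° at the shaft instead.

```bash
python3 - <<'E'
from h import *
S=np.array([.565,.259]);a=np.radians(40); t=S-.083*np.array([np.cos(a),np.sin(a)]); print(t,move([*t,.165],40))
E
```

```text
[0.50141831 0.20564863] (array([  11.5, -118.1,    5.9]), array([ -2.2 ,  -0.54, -31.5 ]))
```

Call:
move_arm --series "-0.16 1 -8 2 -1 0 -5;-0.16 3 -20 4 -2 0 -11;-0.16 5 -40 5 -2.2 -0.5 -18;-0.16 7 -62 6 -2.2 -0.5 -25;-0.16 9 -85 6 -2.2 -0.5 -30;-0.16 10 -103 6 -2.2 -0.5 -31.5;-0.16 11 -114 6 -2.2 -0.5 -31.5;-0.16 11 -118 6 -2.2 -0.5 -31.5;-0.16 11 -118 6 -2.2 -0.5 -31.5;-0.16 11 -118 6 -2.2 -0.5 -31.5;-0.16 11 -118 6 -2.2 -0.5 -31.5;-0.16 11 -118 6 -2.2 -0.5 -31.5"

```text
time: 8.9
eef_pos: [0.501, 0.2049, 0.165]
tool_rot: [180.0, -0.0, 39.9]
contact_force: [-0.2, 0.2, -0.9]
opening: 0.0358
gripper_force: 8.7
```

```bash
python3 - <<'E'
from sh import *
shaft('w7'); print(get_obs()['joint_pos'].round(1))
E
```

```text
8.9 eef [0.501  0.2049 0.165 ] [ 1.7999e+02 -3.0000e-02  3.9950e+01] open 0.03577890680974268 F 8.717708140611649
25 -1 162 y -15.4 -12.0 ztop -16.2 | 25 1 162 y 14.9 18.3 ztop -15.9 | 
30 -1 160 y -16.0 -12.5 ztop -16.2 | 30 1 170 y 15.4 18.5 ztop -16.2 | 
35 -1 298 y -16.2 -12.9 ztop -16.1 | 35 1 1113 y 15.8 19.6 ztop -15.9 | 
40 -1 575 y -16.6 -13.3 ztop -16.1 | 40 1 1257 y 0.3 44.8 ztop -10.5 | 
45 -1 316 y -17.3 -14.0 ztop -16.1 | 45 1 230 y 16.9 20.2 ztop -16.1 | 
50 -1 189 y -17.7 -14.4 ztop -16.2 | 50 1 195 y 17.5 20.9 ztop -16.2 | 
55 -1 197 y -18.1 -14.9 ztop -16.1 | 55 1 200 y 18.0 21.5 ztop -16.0 | 
60 -1 173 y -18.0 -14.6 ztop -16.3 | 60 1 188 y 17.6 21.3 ztop -16.1 | 
65 -1 191 y -17.2 -13.7 ztop -16.5 | 65 1 192 y 17.0 20.5 ztop -16.4 | 
70 -1 190 y -16.2 -12.5 ztop -16.2 | 70 1 197 y 15.9 19.5 ztop -16.0 | 
75 -1 175 y -15.3 -10.2 ztop -15.2 | 75 1 181 y 13.8 18.7 ztop -14.9 | 
80 -1 184 y -13.2 -10.1 ztop -14.2 | 80 1 186 y 13.5 16.6 ztop -14.2 | 
85 -1 144 y -13.1 -10.2 ztop -14.3 | 85 1 138 y 13.5 16.4 ztop -14.2 | 



blade [41.58732264 12.74106221 -9.8459506 ]
front 89.11115681646544
top pts 521
shaft top tool mean [85.5 -1.8 64.8] min [78.7 -8.4 62.8] max [92.2  4.8 66.7] world [0.5654 0.2612 0.1003]
[ 22.3   9.4  -8.1  72.5   0.  162.3]
```

View pics/w7.png

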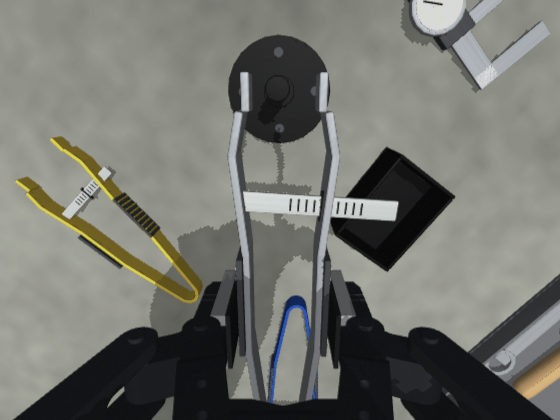

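The shaft top (277,88) sits between the jaws but 3.5 mm to the left of their middle and 3 mm ahead of it. I'll correct that, go to just above the top, and re-measure.

Call:
move_arm --series "-0.16 1.5 -2 5 0 0 0;-0.16 3 -3.5 15 0 0 0;-0.16 3 -3.5 28 0 0 0;-0.16 3 -3.5 40 0 0 0;-0.16 3 -3.5 46 0 0 0;-0.16 3 -3.5 47 0 0 0;-0.16 3 -3.5 47 0 0 0;-0.16 3 -3.5 47 0 0 0;-0.16 3 -3.5 47 0 0 0"

```text
time: 9.85
eef_pos: [0.5013, 0.2102, 0.1185]
tool_rot: [180.0, -0.1, 40.0]
contact_force: [-0.6, -0.0, -2.1]
opening: 0.0358
gripper_force: 8.7
```

```bash
python3 - <<'E' | grep -E "^(80|85|top|shaft|[0-9.]+ eef|front)"
from sh import *
shaft('w8')
E
```

```text
9.85 eef [0.5013 0.2102 0.1185] [ 1.7997e+02 -1.0000e-01  4.0000e+01] open 0.03584639324366085 F 8.730753064155579
80 -1 184 y -13.2 -10.1 ztop -14.2 | 80 1 186 y 13.5 16.5 ztop -14.2 | 
85 -1 143 y -13.1 -10.2 ztop -14.2 | 85 1 137 y 13.5 16.3 ztop -14.2 | 
front 89.02833142140146
top pts 852
shaft top tool mean [81.7  2.1 18.5] min [74.9 -4.6 16.2] max [88.4  8.8 20.3] world [0.5653 0.2612 0.1002]
```

Within 0.5 mm sideways and 1 mm fore-aft. Descending around the shaft.

Call:
move_arm --series "-0.16 -1 0.4 3 0 0 0;-0.16 -1 0.4 8 0 0 0;-0.16 -1 0.4 14 0 0 0;-0.16 -1 0.4 20 0 0 0;-0.16 -1 0.4 26 0 0 0;-0.16 -1 0.4 32 0 0 0;-0.16 -1 0.4 38 0 0 0;-0.16 -1 0.4 43 0 0 0;-0.16 -1 0.4 45 0 0 0;-0.16 -1 0.4 45 0 0 0;-0.16 -1 0.4 45 0 0 0;-0.16 -1 0.4 45 0 0 0;-0.16 -1 0.4 45 0 0 0"

```text
time: 11.2
eef_pos: [0.5007, 0.2092, 0.0732]
tool_rot: [180.0, -0.1, 40.0]
contact_force: [-1.1, -0.1, -1.8]
opening: 0.0358
gripper_force: 8.7
```

```bash
python3 - <<'E' | grep -E "^(80|85|60|30|top|shaft|[0-9.]+ eef|front|v)"
from sh import *
shaft('w9'); o=get_obs(); print('v',o['contact_force'],o['joint_velocities'].round(2))
E
```

```text
11.2 eef [0.5007 0.2092 0.0732] [ 1.7998e+02 -7.0000e-02  4.0000e+01] open 0.035826984813442556 F 8.72225672006607
30 -1 159 y -16.0 -12.6 ztop -16.3 | 30 1 166 y 15.0 18.5 ztop -16.1 | 
60 -1 178 y -18.1 -14.7 ztop -16.2 | 60 1 184 y 17.7 21.3 ztop -16.1 | 
80 -1 463 y -4.7 -0.1 ztop -27.1 | 80 1 680 y 0.2 8.6 ztop -27.1 | 
85 -1 296 y -4.4 -0.0 ztop -27.1 | 85 1 483 y 0.2 7.9 ztop -27.0 | 
front 89.65118943200483
top pts 1651
shaft top tool mean [ 82.9   1.9 -27. ] min [ 76.2  -4.8 -29.2] max [ 89.7   8.6 -24.8] world [0.5654 0.2611 0.1003]
v [-0.65839551 -0.38793142 -0.4659983 ] [-0.01 -0.06 -0.07  0.04  0.01 -0.06]
```

View pics/w9.png

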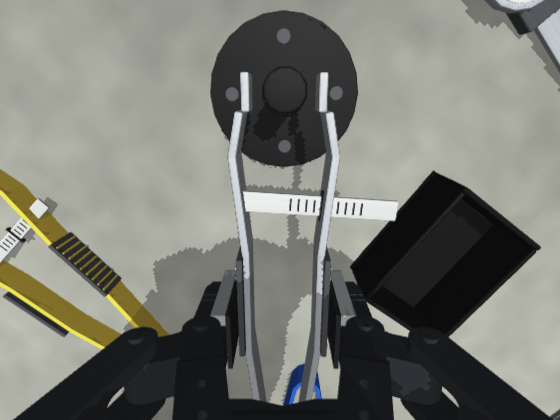

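The shaft (285,88) is centred between the jaws (inner faces at columns 249 and 321), with clear bench-side gaps on both sides. The gap is 23–23.6 mm. One small trim to centre it at 24 mm, then settle.

Call:
move_arm --series "-0.15 0 0 0 0 0 0;-0.15 0 0 0 0 0 0;-0.15 0 0 0 0 0 0;-0.15 0 0 0 0 0 0;-0.15 0 0 0 0 0 0;-0.15 0 0 0 0 0 0;-0.15 0 0 0 0 0 0;-0.15 0 0 0 0 0 0"

```text
time: 12.05
eef_pos: [0.5005, 0.2092, 0.0729]
tool_rot: [180.0, -0.0, 40.0]
contact_force: [0.3, -0.4, -0.4]
opening: 0.0363
gripper_force: 8.5
```

```bash
python3 - <<'E' | grep -E "^(shaft|[0-9.]+ eef|front|v)"
from sh import *
shaft('w10'); o=get_obs(); print('v',o['contact_force'],o['joint_velocities'].round(2))
Z=np.load('w10.npz',allow_pickle=True); g=cv2.cvtColor(Z['im'],cv2.COLOR_RGB2GRAY).astype(int)
print('v',g[85,238:256].tolist(),g[85,314:332].tolist()); L=Z['C']
E
```

```text
12.05 eef [0.5005 0.2092 0.0729] [ 1.7999e+02 -3.0000e-02  4.0000e+01] open 0.036297665367967726 F 8.484127074480057
front 89.84232896851317
shaft top tool mean [ 83.1   1.9 -27.3] min [ 76.5  -4.7 -29.4] max [ 89.8   8.6 -25. ] world [0.5654 0.2611 0.1003]
v [ 0.31633889  0.45788256 -0.99377436] [-0.13 -0.14 -0.07 -0.06 -0.01  0.01]
v [46, 77, 174, 210, 219, 224, 228, 230, 226, 177, 95, 77, 77, 60, 50, 48, 48, 48] [51, 51, 62, 72, 75, 76, 136, 197, 221, 224, 226, 228, 228, 218, 139, 66, 50, 52]
```

Opening is 36.3 mm (36.4 at the line), steady and centred. Handing in.

```bash
python3 -c "
from plant import finish_job
print(finish_job())"
```

```text
the job is handed in; nothing more can be done
None
```

The job is handed in at about 12 s, with no verdict shown: the gauging tweezers are held level in the gripper, gap about 24 mm (36.3 mm over the plates against 36.4 at the line), centred round the upper shaft, which measured in the same place throughout.

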